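Lock out the frame sander

TASK

Make the sander dead before its pad is changed: turn the red isolator handle on the sloping console to off, a quarter turn anticlockwise as far as it goes, and then swing the steel lockout hasp fully out of the handle, ready for a padlock. Last, push the green start button fully in and let it go, to prove that nothing runs. Leave everything else on the bench as it lies.

Things in the scene. Friction and masses are not known exactly. Their poses are not given: they have to be found in the camera images.
- console: grey wedge-shaped console screwed to the bench, 200 wide (y), 200 deep (x), 40 high in front, 155 behind; its face slopes 30 deg from level, low edge on its front (-x) side, which looks to the robot's left. Origin under its middle. In the middle of the face sits the isolator, a main switch on a 96 mm yellow plate; 82 mm downhill of its turning axis two pilot lamps, 16 high, 45 to each side
- handle_grip (a point): Point on the turning axis of the isolator's red bar handle, 40 mm above the sloping face. z = turning axis, squarely out of the face (30 deg off vertical); x along the bar to its hasp end, y across; x and y turn with it. Bar 80 long (40 each way), 24 wide, top 50 and underside 18 above the face, there on a round red hub of radius 34
- isolator (a joint): angle of the handle: 0 = on (hasp end points straight uphill on the face), 1.571 = off, at a stop (hasp end level, to the left for one who faces the panel); grows anticlockwise seen facing the panel, i.e. positive about handle_grip's z. Rubs with 0.22 N m, stays where it is left
- hasp_eye (a point): Middle of the free part of the hasp, a steel tongue 16 mm wide, 6 thick, lying in a slot in the top of the bar and reaching 28 past its end, with a padlock eye there. The point is 55 from the turning axis, 15 from the bar's end, 13 from the tip, at mid thickness, 44 above the face when folded in. x out to the tip, y along its hinge, z out of the face when folded in
- hasp_hinge (a point): hinge pin of the hasp, in the handle: 26 mm from the turning axis, 44 above the face, 29 from hasp_eye. The pin runs along y of this frame; frame parallel to handle_grip
- hasp (a joint): angle of the hasp: 0 = folded in, 1.4 = fully out at its stop, standing off the face; the tip swings away from the panel and back towards the turning axis. Rubs with 0.045 N m, stays where it is left. An inner lock lets it past about 40 deg only while the handle is within about 8 deg of off, and then holds the handle
- start_top (a point): middle of the top of the green start button, radius 15 mm, 96 mm above the bench at rest, in a steel collar radius 23 that stands 10 mm lower; faces straight up, on a grey and yellow box 84 by 140 and 74 high, screwed down; the red stop button is 64 mm from it along the box, on the -y side of this frame
- start (a joint): travel of the start button: 0 = released, 0.006 = fully in (takes 5 N); springs back
- walnut_front: brown wooden spectacle front lying flat, 142 by 43 by 6 mm, loose; origin at its middle on the bench
- red_front: red spectacle front, same size, loose; origin at its middle on the bench
- ply_block: plywood sanding block 100 by 50 by 30 mm, loose; origin under its middle
- padlock: red padlock lying flat, 75 by 38 by 20 mm over its shackle, loose; origin under its red body
- glue: glue bottle, radius 22, 120 mm high, standing, loose; origin under its middle
- dust_brush: hand brush lying on the bench, loose; origin on the bench under it, x along it

How it is judged:
On the way, in this order (a step that is already met when the one before it is completed fails the run):
1. the isolator handle is at off (within 7 deg of its stop), the hasp still folded in (value of joint isolator above 1.45 rad and value of joint hasp below 0.6 rad), for 0.2 s.
2. the hasp is swung out (69 deg or more of 80), the handle still at off (value of joint isolator above 1.45 rad and value of joint hasp above 1.2 rad), for 0.2 s.
3. the start button is pushed in (4.5 mm or more of 6), with the isolator off and the hasp out (all of step 2 and value of joint start above 0.0045 m), for 0.05 s.
At the end, for the whole second after the job is handed in: The handle is at off (1.45 rad or more), the hasp stands out (1.2 rad or more), both at rest, and the start button is released (less than 1.5 mm in) (all of step 2 and value of joint start below 0.0015 m and velocity of joint each of hasp, isolator below 0.1 rad/s); the robot touches nothing.
It fails at once if the start button is pushed (3 mm or more) while the isolator is not off (value of joint start above 0.003 m and value of joint isolator below 1.45 rad).
It fails at once if a loose thing on the bench is moved by more than 20 mm (distance of any of walnut_front, red_front, ply_block, padlock, glue, dust_brush from where it was at the start of the episode above 0.02 m).
It also fails if it takes over 69 s, if anything falls off the work surface, if the arm or the gripper's body presses on something with over 40 N, if the wrist force passes 120 N, or if a joint passes its speed limit or range.

ROBOT

A 7-joint arm with a two-finger parallel gripper is mounted at the origin on the work surface. World frame = base frame: x ahead of the robot, y to its left, z up, the work surface at z = 0. Lengths are in m, angles in rad, forces in N, time in s.
With the tool pointing down it reaches from about 0.4 to 0.875 m from the base axis. Payload 19.3 kg.
Tool frame: the origin (TCP) lies on the centre line of the jaws, within the pads' length; the fingertips stand 8 mm ahead of it and the grasp point (between the pads) lies 11 mm behind it; z points along the fingers, y is the line along which they close (so a half turn about z gives the same grasp; the last joint's range is limited). The gripper opens to 85 mm and grips with 20 to 120 N. Pads are 22 mm wide; open, the fingers measure 114 mm over their backs; the gripper's body (76 mm by 85 mm) begins 54 mm behind the grasp point. The pads swing forward as they close: fully open they stand 13 mm farther back than shut.
Start: joints at [-1.336, 0.521, -0.036, 1.599, 0.021, 1.021, -0.113], TCP at [0.188, 0.596, 0.208] pointing down, gripper open.
Joint ranges: [-2.91, 2.91], [-0.3, 2.13], [-1.5, 1.42], [0.17, 2.43], [-1.26, 4.41], [0.16, 1.93], [-2.52, 2.52]. Speed limits (rad/s): [1.89, 1.89, 2.39, 2.39, 3.01, 3.01, 3.01].

INTERFACE

Orientations are given as [roll, pitch, yaw] about the fixed x, y, z axes, in that order (R = Rz(yaw) Ry(pitch) Rx(roll)).
In Python, from workcell import status, grab_frame, camera_params, bot, search_frame, silhouettes gives the robot as it stands.
- The arm moves only by the shell command python3 -m creep 'ROWS' [FORCE]. ROWS is JSON, a list of rows, each a list of 5 numbers: the shift along the tool's x, y, z in units of 60 mm (1.0 is 60 mm), then the turn about the tool's z in units of 8 degrees (1.0 is 8 degrees), then the opening, from 0 (shut) to 1 (fully open). In form: [[x, y, z, twist, hand], ...]. A call has 1 to 5 rows; each row is the pose to reach, as a shift and turn from the pose commanded when the call began, along the tool's axes at that moment; what a row does not reach only later rows make up. A row lasts 1/8 s, in which the tool goes at most 62.5 mm and 10.7 degrees, less where a joint would pass 70% of its speed; a pose out of reach is approached as far as the arm can. A call with a gripper value outside its range is refused whole. The fingers move at their own pace and stop on an object; FORCE is the grip in N (left out, the last holds). Time passes only in rows, so rows that repeat a pose let the fingers close. It gives the time, the measured TCP pose, the force, the opening and the grip force at its end, in the units of the state.
- status.observe(): the state, without advancing time (a new reading comes with each control period).
- grab_frame(name): name is "scene" or "top" or "wrist"; returns the picture (480x640x3 uint8, blue, green, red); there is no depth.
- camera_params(name): a dict with "K" (3x3 intrinsics, pixels), "rvec" (rotation vector, rad) and "tvec" (3), from world to camera coordinates, as OpenCV has them; the wrist camera has in their place "tool_from_camera" (4x4, takes a point from camera to tool coordinates, whose origin is the TCP and whose axes are the flange's). Camera axes: x right, y down, z forward; pixel columns grow to the right and rows downward; lengths in m; the calibration is good to about 2 mm. A picture is of the moment at which its call begins: read the wrist's pose just before it. camera_params takes no time and is no camera call.
- bot.job_done(): hands the job in; it is judged then, once.
Trained networks look in the newest picture that a camera, given by its name, has taken for a name from the list of things; names that differ only in an ending like _2 or _b are one class to them, and where a whole thing is asked for, a point or a joint stands for the part that bears it (a point fixed in the world has none). Each returns a list of dicts, best first, with "p" (0 to 1); they miss things now and then, are a little off and sometimes report something else, mostly with a low value. They report only what shows in the picture. A call takes as long as a camera call.
- search_frame(camera, name): "extent" ([left, top, right, bottom] as shares, 0 to 1, of the picture: columns of its width, rows of its height, round what is visible of it).
- silhouettes(camera, name): "mask" (480x640 bool, what is visible of it) and "extent" ([left, top, right, bottom] as shares, 0 to 1, of the picture: columns of its width, rows of its height, round what is visible of it).
The state is a dict: "clock": time; "qpos": joint angles; "qd": joint speeds; "joint_efforts": joint torques, N m; "position": TCP position; "tool_rot": TCP orientation; "force": force on the tool from outside, world axes, zero at the start; "moment": the same for the moment, N m; "grip_width": finger opening in m; "finger_force": force on a finger pad.
Only numpy, scipy, OpenCV 4.12 (cv2) and the standard library are available. Lean on these libraries where they do the work, as an engineer would, in place of code of your own. Each camera call takes 0.05 s, during which the arm holds its last target. There are 200 camera calls.

## Working session

There is one attempt and no reset: what is moved stays moved. The work goes in short steps, Python scripts to look and compute and a shell command to move; the robot and the scene stay as the last step left them, time stands still between calls to the robot, and variables do not carry over. Pictures are saved under pics/ and viewed, at most 10 in all, crops included, and the job is handed in when it is done.

```bash
mkdir -p pics; ls
python3 - <<'E'
from workcell import status, grab_frame, camera_params, search_frame
import cv2,numpy as np
s=status.observe(); print({k:np.round(v,3).tolist() for k,v in s.items()})
a=grab_frame("scene");b=grab_frame("top")
cv2.imwrite("pics/scene.png",a);cv2.imwrite("pics/top.png",b)
for c in("scene","top"):
  p=camera_params(c);print(c,{k:np.round(v,4).tolist() for k,v in p.items()})
  for n in("console","handle_grip","hasp_eye","start_top","start","glue","dust_brush","padlock","ply_block"):
    r=search_frame(c,n)
    for d in r[:1]: e=np.array(d["extent"])*[640,480,640,480];print(n,round(d["p"],2),e.round(1))
print({k:np.round(v,4).tolist() for k,v in camera_params("wrist").items()})
E
```

```text
pics
{'clock': 0.0, 'qpos': [-1.336, 0.522, -0.036, 1.6, 0.021, 1.021, -0.113], 'qd': [0.001, 0.002, 0.001, 0.001, -0.001, 0.002, 0.0], 'joint_efforts': [-0.001, -92.71, 1.98, -36.99, 0.018, 0.009, 0.0], 'position': [0.187, 0.596, 0.207], 'tool_rot': [-3.14, 0.0, 2.837], 'force': [0.539, -0.098, -0.365], 'moment': [0.017, -0.027, 0.005], 'finger_force': 0.0, 'grip_width': 0.086}
scene {'K': [[466.8518, 0.0, 315.9527], [0.0, 466.8518, 241.5897], [0.0, 0.0, 1.0]], 'rvec': [1.6646, 2.0613, -0.7158], 'tvec': [0.1241, -0.3667, 1.4402]}
console 0.61 [157.  183.  296.6 327.1]
handle_grip 0.79 [209.4 214.6 249.6 259.8]
hasp_eye 0.32 [159.  182.5 298.1 326.9]
start_top 0.66 [388.9 275.9 403.3 290.1]
start 0.71 [388.5 276.5 404.5 288.5]
glue 0.67 [480.2 287.3 513.7 326.1]
dust_brush 0.79 [106.3 220.4 162.7 290.4]
ply_block 0.61 [431.6 209.2 474.6 249.9]
top {'K': [[505.1111, 0.0, 316.3679], [0.0, 505.1111, 234.4374], [0.0, 0.0, 1.0]], 'rvec': [2.1153, -2.1681, 0.1192], 'tvec': [0.0291, 0.5818, 1.1608]}
console 0.65 [343.5 171.7 473.  282.7]
handle_grip 0.58 [382.9 208.8 427.5 238. ]
hasp_eye 0.7 [408.6 217.1 429.7 224.6]
start 0.59 [233.8 210.9 247.7 223.4]
glue 0.61 [135.7 219.6 169.2 237.7]
dust_brush 0.57 [490.7 178.3 513.3 261.6]
padlock 0.83 [436.7 294.2 465.8 321.9]
ply_block 0.8 [173.8 302.  218.1 345. ]
{'K': [[383.8918, 0.0, 318.8477], [0.0, 383.8918, 237.248], [0.0, 0.0, 1.0]], 'tool_from_camera': [[-0.0006, -0.9507, -0.3102, 0.0797], [1.0, -0.0006, -0.0002, -0.0015], [-0.0, -0.3102, 0.9507, -0.1668], [0.0, 0.0, 0.0, 1.0]]}
```

View pics/scene.png

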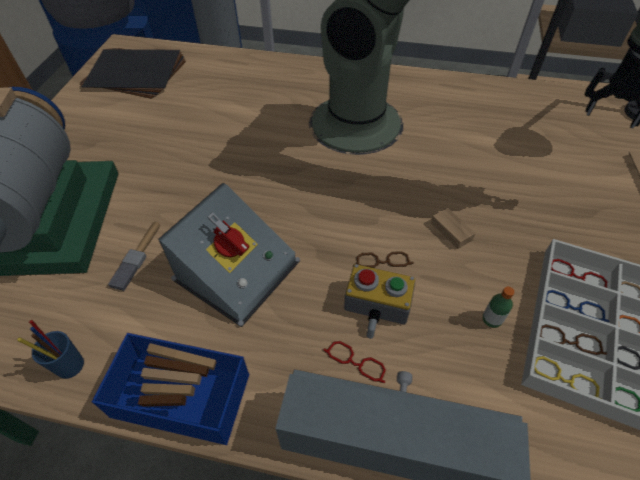

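View pics/top.png

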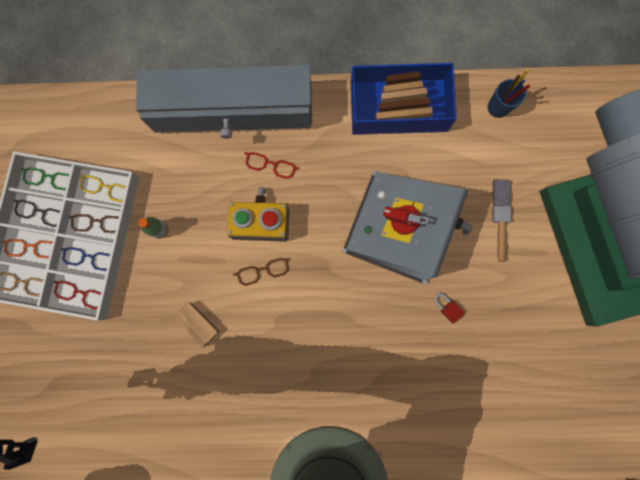

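The scene view shows the console with the red handle at about (230,240), the white lamp at (243,283), the green lamp at (269,254) and the green start button at (396,284). The top view shows the handle at (405,219) with its hasp pointing right, which is uphill, and the start button at (241,217). Next I'll fit the console pose.

```bash
cat > h.py <<'E'
import numpy as np,cv2
from scipy.optimize import least_squares
from scipy.spatial.transform import Rotation as R
from workcell import camera_params
def proj(c,P):
    p=camera_params(c);return cv2.projectPoints(np.asarray(P,float).reshape(-1,3),p["rvec"],p["tvec"],p["K"],None)[0].reshape(-1,2)
s,c=.5,3**.5/2
u=np.array([c,0,s]);n=np.array([-s,0,c]);yl=np.array([0,1.,0]);O=np.array([0,0,.0975])
def W(q,P): return np.atleast_2d(P)@R.from_euler('z',q[2]).as_matrix().T+[q[0],q[1],0]
def fr(a,b,h): return O+a*u+b*yl+h*n   # uphill, left, out
E
python3 - <<'E'
from h import *
M=[fr(-.082,.045,.016),fr(-.082,-.045,.016),[-.1,.1,.04],[-.1,-.1,.04],[.1,.1,.155],[.1,-.1,.155]]
T=[(381,195),(368,230),(376,172),(346,250),(467,187),(428,281)]
S=[(243,283),(269,254),(239,323),(297,261),(162,238),(224,186)]
f=lambda q:np.r_[(proj("top",W(q,M))-T).ravel(),(proj("scene",W(q,M))-S).ravel()]
r=least_squares(f,[.5,-.2,-1.8],loss='soft_l1');print(r.x,np.round(f(r.x).reshape(-1,2),1).tolist())
q=r.x;np.save("q.npy",q)
H=[fr(0,0,.05),fr(.04,0,.05),fr(-.04,0,.05),fr(.068,0,.044)]
print(proj("top",W(q,H)).round(),proj("scene",W(q,H)).round())
print("axis",W(q,fr(0,0,.04)))
uv=[(240.8,217.2),(396.3,282.8)]
g=lambda p:np.r_[proj("top",p)[0]-uv[0],proj("scene",p)[0]-uv[1]]
b=least_squares(g,[.5,.2,.1]);print("start",b.x,b.fun)
g2=lambda p:g([p[0],p[1],.096]);b=least_squares(g2,[.5,.2]);print(b.x,b.fun)
E
```

```text
[ 0.59856565 -0.1855403  -1.97453798] [[-3.5, -1.6], [-4.5, -1.1], [0.3, 0.1], [-0.1, -1.1], [1.3, 4.6], [8.3, -2.9], [3.8, -0.0], [4.0, 1.2], [0.3, -9.6], [-1.1, -9.6], [-2.8, -0.3], [0.1, -4.4]]
[[396. 214.]
 [413. 219.]
 [381. 210.]
 [426. 223.]] [[237. 238.]
 [223. 225.]
 [251. 251.]
 [213. 216.]]
axis [[ 0.60642289 -0.16714835  0.13214102]]
start [0.61949635 0.18352392 0.09386131] [ 0.81387776 -0.12201749  0.74568284 -0.02873563]
[0.61995982 0.18332828] [ 0.73868946 -0.48116754  0.75398428 -0.41797142]
```

Run:
```python
import cv2,numpy as np
a=cv2.imread("pics/scene.png")[175:335,150:310];b=cv2.imread("pics/top.png")[155:295,335:475]
f=lambda x:cv2.resize(x,(400,400),interpolation=cv2.INTER_CUBIC)
cv2.imwrite("pics/crop.png",np.hstack([f(a),f(b)]))
```

```text
(no output)
```

View pics/crop.png

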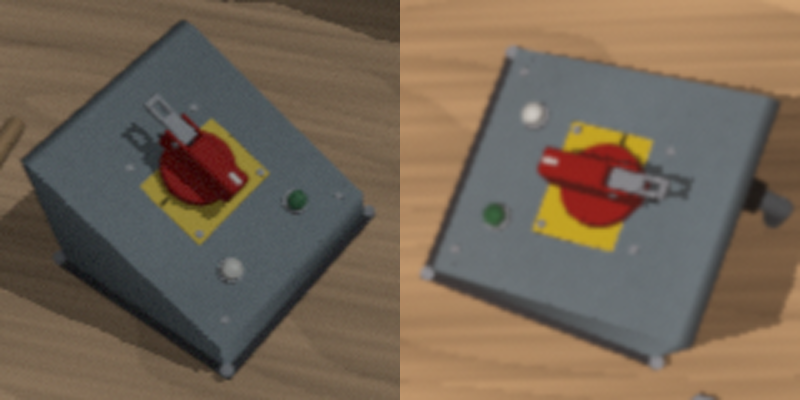

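Run:
```python
from h import *
k=.048
M=[fr(-.082,.045,.012),fr(-.082,-.045,.012),[.1,.1,.155],[.1,-.1,.155],fr(-k,k,.002),fr(k,k,.002),fr(k,-k,.002),fr(-k,-k,.002)]
T=[(381.2,194.9),(368.3,229.9),(467.3,189),(436.5,277.5),(396.3,198),(423.2,203.3),(409.2,242.5),(381.6,235.9)]
S=[(242.4,281.4),(268.8,255),(160,239),(224,183.8),(230,272.2),(206.8,249),(234.8,223),(258,243.8)]
f=lambda q:np.r_[(proj("top",W(q,M))-T).ravel(),(proj("scene",W(q,M))-S).ravel()]
r=least_squares(f,[.6,-.2,-1.9],loss='soft_l1');print(r.x,np.round(f(r.x).reshape(-1,2),1).tolist())
q=r.x;np.save("q.npy",q)
H=[fr(.04,0,.05),fr(-.04,0,.05),fr(.068,0,.044)]
print(proj("top",W(q,H)).round(),proj("scene",W(q,H)).round())
print("axis",W(q,fr(0,0,.04)))
```

```text
[ 0.59957301 -0.18738804 -1.96055395] [[-2.7, -1.0], [-3.2, -0.4], [1.4, 1.3], [1.5, -0.3], [-3.0, -0.9], [8.3, 2.4], [7.7, 3.5], [-2.6, -0.4], [3.5, 2.0], [2.8, 0.5], [-1.8, -0.4], [-1.6, -1.9], [2.3, 2.6], [-7.3, -4.8], [-5.7, -6.9], [2.2, 1.8]]
[[414. 218.]
 [381. 210.]
 [427. 222.]] [[222. 225.]
 [250. 251.]
 [212. 217.]]
axis [[ 0.60717229 -0.16888801  0.13214102]]
```

Run:
```python
from h import *
T=[(381.2,194.9),(368.3,229.9),(467.3,189),(436.5,277.5),(396.3,198),(423.2,203.3),(409.2,242.5),(381.6,235.9)]
S=[(242.4,281.4),(268.8,255),(160,239),(224,183.8),(230,272.2),(206.8,249),(234.8,223),(258,243.8)]
def f(q):
  k=.048;d,o=q[3],q[4]
  M=[fr(-.082,.045,.012),fr(-.082,-.045,.012),[.1,.1,.155],[.1,-.1,.155],fr(o-d,k,.002),fr(o+d,k,.002),fr(o+d,-k,.002),fr(o-d,-k,.002)]
  return np.r_[(proj("top",W(q,M))-T).ravel(),(proj("scene",W(q,M))-S).ravel()]
r=least_squares(f,[.6,-.2,-1.9,.04,0],loss='soft_l1');print(r.x,np.round(f(r.x).reshape(-1,2),1).tolist())
q=r.x[:3]
H=[fr(.04,0,.05),fr(-.04,0,.05),fr(.068,0,.044)]
print(proj("top",W(q,H)).round(),proj("scene",W(q,H)).round())
print("axis",W(q,fr(0,0,.04)))
np.save("q.npy",q)
```

```text
[ 0.59941316 -0.18832235 -1.96220715  0.03464577 -0.00720811] [[-2.3, -1.0], [-2.8, -0.4], [1.9, 1.4], [1.8, -0.2], [-0.2, -0.3], [0.3, 0.5], [-0.3, 1.2], [0.1, 0.2], [3.1, 1.9], [2.5, 0.4], [-2.2, -0.6], [-1.9, -2.0], [-0.2, 0.5], [-0.6, 1.6], [0.7, -0.6], [-0.2, -0.2]]
[[414. 218.]
 [382. 210.]
 [427. 222.]] [[222. 225.]
 [249. 251.]
 [212. 217.]]
axis [[ 0.60704302 -0.16983492  0.13214102]]
```

Run:
```python
from h import *
yaw=-1.962
M=[fr(-.082,.045,.010),fr(-.082,-.045,.010),fr(-.04,0,.048),fr(.068,0,.044)]
T=[(381.2,194.9),(368.3,229.9),(384,211),(427.8,220)]
S=[(242.4,281.4),(268.8,255),(246,249),(210.8,214)]
f=lambda q:np.r_[(proj("top",W([*q[:2],yaw],M))-T).ravel(),(proj("scene",W([*q[:2],yaw],M))-S).ravel()]
r=least_squares(f,[.6,-.2],loss='soft_l1');print(r.x,np.round(f(r.x).reshape(-1,2),1).tolist())
q=np.r_[r.x,yaw];np.save("q.npy",q)
print("axis",W(q,fr(0,0,.04)),"u",W([0,0,yaw],u),"x",W([0,0,yaw],[1,0,0]),"n",W([0,0,yaw],n),"y",W([0,0,yaw],[0,1,0]))
t=R.from_euler('xyz',[-3.14,0,2.837]).as_matrix();print(t)
A=W(q,fr(0,0,.04))[0];print("to 0.15 above axis (tool units)",t.T@(A+[0,0,.15]-[.187,.596,.207])/.06)
```

```text
[ 0.59772284 -0.19336427] [[0.2, -0.0], [-0.2, 0.5], [0.3, 0.0], [1.8, 2.6], [0.8, 1.1], [0.2, -0.3], [1.2, 1.2], [-1.2, 1.7]]
axis [[ 0.60534887 -0.17487525  0.13214102]] u [[-0.33021672 -0.80059785  0.5       ]] x [[-0.38130143 -0.92445077  0.        ]] n [[0.19065071 0.46222538 0.8660254 ]] y [[ 0.92445077 -0.38130143  0.        ]]
[[-9.53969197e-01  2.99904224e-01 -4.77643943e-04]
 [ 2.99904604e-01  9.53967987e-01 -1.51934182e-03]
 [-2.71050543e-20 -1.59265292e-03 -9.99998732e-01]]
to 0.15 above axis (tool units) [-10.50468291 -10.16742318  -1.23615866]
```

```bash
python3 -m creep '[[0,0,-1,0,1],[-0.6,-0.6,-1.3,0,1],[-1.3,-1.25,-1.3,0,1],[-2,-1.95,-1.3,0,1],[-2.7,-2.6,-1.3,0,1]]' 20; python3 -m creep '[[-0.7,-0.68,0,0,1],[-1.4,-1.36,0,0,1],[-2.1,-2.05,0,0,1],[-2.8,-2.7,0,0,1],[-3.5,-3.4,0,0,1]]'; python3 -m creep '[[-0.7,-0.68,0,0.62,1],[-1.4,-1.36,0,0.62,1],[-2.1,-2.05,0,0.62,1],[-2.8,-2.7,0,0.62,1],[-2.8,-2.7,0,0.62,1]]'
```

```text
clock: 1.62
position: [0.296, 0.3969, 0.2858]
tool_rot: [3.141, 0.0, 2.837]
force: [0.5, 1.3, 0.7]
grip_width: 0.0856
finger_force: 0.0
clock: 2.25
position: [0.4351, 0.1395, 0.2859]
tool_rot: [3.141, 0.001, 2.837]
force: [1.3, 1.2, -0.1]
grip_width: 0.0854
finger_force: 0.0
clock: 2.88
position: [0.5468, -0.0679, 0.2853]
tool_rot: [-3.14, 0.001, 2.745]
force: [-0.5, 0.4, 0.2]
grip_width: 0.0856
finger_force: 0.0
```

```bash
cat >> h.py <<'E'
from workcell import status
def wproj(st,P):
    p=camera_params("wrist");T=np.array(p["tool_from_camera"])
    t=R.from_euler('xyz',st["tool_rot"]).as_matrix()
    Rc=t@T[:3,:3];tc=t@T[:3,3]+st["position"]
    X=(np.asarray(P).reshape(-1,3)-tc)@Rc; X=X@np.array(p["K"]).T
    return X[:,:2]/X[:,2:]
def go(P,twist=0):
    st=status.observe();t=R.from_euler('xyz',st["tool_rot"]).as_matrix()
    return (t.T@(np.asarray(P).ravel()-st["position"])/.06).round(2)
E
python3 - <<'E'
from h import *
from workcell import grab_frame
st=status.observe();im=grab_frame("wrist");q=np.load("q.npy")
P=W(q,[fr(0,0,.05),fr(.04,0,.05),fr(-.04,0,.05),fr(.068,0,.044),fr(-.082,.045,.016),fr(-.082,-.045,.016)])
for x,y in wproj(st,P): cv2.circle(im,(int(x),int(y)),4,(255,0,255),1)
cv2.imwrite("pics/w1.png",im);print(wproj(st,P).round())
E
```

```text
[[243. 313.]
 [199. 325.]
 [283. 303.]
 [163. 331.]
 [306. 318.]
 [304. 242.]]
```

View pics/w1.png

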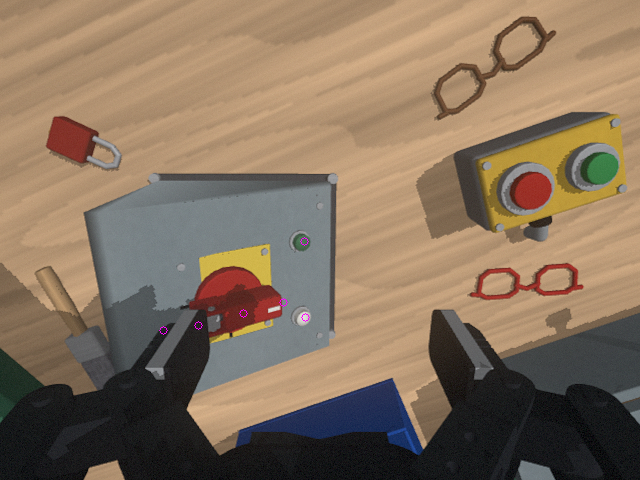

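The wrist view confirms the fit to a few pixels: the lamps are at (302,317) and (300,241), about 4 px uphill of the prediction. The bar's tail end is at (278,300). I'll shift the estimate 3 mm uphill and push the tail end with closed fingers.

Run:
```python
from h import *
q=np.load("q.npy");q[:2]+=[-.0011,-.0028];np.save("q.npy",q)
tip=np.array([0,0,.008])
for nm,p in dict(pre=fr(-.03,.036,.03)+[0,0,.06],start=fr(-.03,.036,.03)).items(): print(nm,go(W(q,p)+tip),W(q,p)+tip)
p0=fr(-.03,.036,.03)
# path relative to start, in tool axes tx=-y_l, ty=-x_l, tz=-z
for th in range(0,100,10):
    t=np.radians(th);D=.023+.017*np.sin(t)
    d=fr(-.03*np.cos(t)-np.sin(t)*D,-.03*np.sin(t)+np.cos(t)*D,.03)-p0
    print(th,(np.array([-d[1],-d[0],-d[2]])/.06).round(2))
print(np.degrees(status.observe()["tool_rot"]))
```

```text
pre [-2.21 -1.    1.81] [[ 0.64552909 -0.17200642  0.17648076]]
start [-2.21 -1.    2.81] [[ 0.64552909 -0.17200642  0.11648076]]
0 [ 0.22 -0.   -0.  ]
10 [0.26 0.06 0.03]
20 [0.32 0.12 0.07]
30 [0.4  0.17 0.1 ]
40 [0.49 0.21 0.12]
50 [0.6  0.24 0.14]
60 [0.72 0.26 0.15]
70 [0.85 0.24 0.14]
80 [0.98 0.21 0.12]
90 [1.1  0.14 0.08]
[-1.79954608e+02 -1.69598606e-02  1.57402180e+02]
```

```bash
python3 -m creep '[[-0.9,-0.4,0,0,0],[-1.8,-0.8,0,0,0],[-2.21,-1,0.5,0,0],[-2.21,-1,1.4,0,0],[-2.21,-1,1.81,0,0]]'; python3 -m creep '[[0,0,0,0,0],[0,0,0.4,0,0],[0,0,0.7,0,0],[0,0,0.85,0,0],[0,0,0.85,0,0]]'
python3 - <<'E'
from h import *
from workcell import grab_frame
im=grab_frame("scene");w=grab_frame("wrist")
a=cv2.resize(im[160:340,140:320],(500,500),interpolation=cv2.INTER_CUBIC)
b=cv2.resize(w[180:480,160:400],(300,375));b=cv2.copyMakeBorder(b,0,125,0,0,cv2.BORDER_CONSTANT)
cv2.imwrite("pics/c2.png",np.hstack([a,b]))
E
```

```text
clock: 3.55
position: [0.6446, -0.1681, 0.174]
tool_rot: [-3.142, -0.004, 2.751]
force: [1.2, 0.8, 0.3]
grip_width: 0.0001
finger_force: 0.0
clock: 4.18
position: [0.6457, -0.1697, 0.126]
tool_rot: [-3.142, -0.0, 2.75]
force: [-0.3, -0.6, 1.1]
grip_width: -0.0
finger_force: 0.0
```

View pics/c2.png

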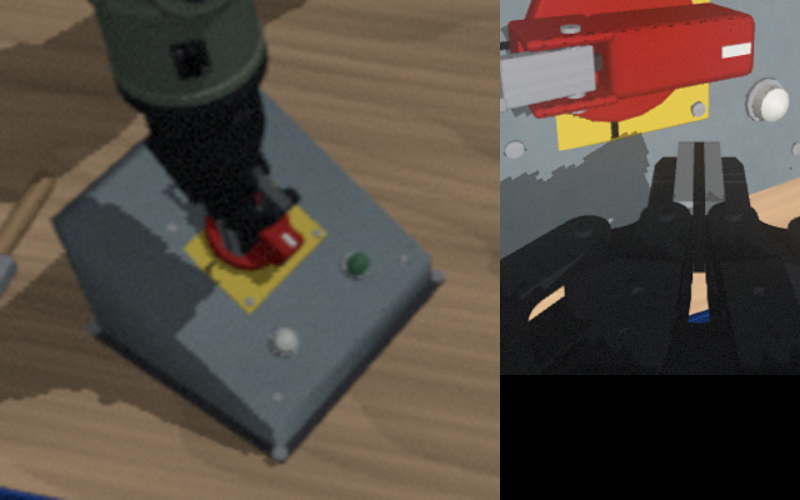

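The closed fingertips hang beside the bar's tail half on the +y side, and everything is clear. I'll descend the last bit and push.

```bash
python3 -m creep '[[0,0.05,0.1,0,0],[0,0.08,0.15,0,0],[0.1,0.08,0.15,0,0],[0.22,0.08,0.15,0,0],[0.22,0.08,0.15,0,0]]'; python3 -m creep '[[0.05,0.06,0.03,0,0],[0.1,0.12,0.07,0,0],[0.18,0.17,0.1,0,0],[0.27,0.21,0.12,0,0],[0.27,0.21,0.12,0,0]]'
```

```text
clock: 4.9
position: [0.6349, -0.1602, 0.1173]
tool_rot: [3.141, 0.0, 2.75]
force: [0.6, 0.3, -0.6]
grip_width: 0.0
finger_force: 0.0
clock: 5.52
position: [0.6249, -0.1421, 0.1097]
tool_rot: [3.142, -0.0, 2.751]
force: [0.0, 0.5, 0.1]
grip_width: 0.0001
finger_force: 0.0
```

```bash
python3 -m creep '[[0.11,0.03,0.02,0,0],[0.17,0.04,0.02,0,0],[0.23,0.05,0.03,0,0],[0.23,0.05,0.03,0,0]]'; python3 -m creep '[[0.06,-0.01,-0.01,0,0],[0.13,-0.02,-0.01,0,0],[0.26,-0.05,-0.03,0,0],[0.26,-0.05,-0.03,0,0]]'
python3 - <<'E'
from h import *
from workcell import grab_frame
st=status.observe();w=grab_frame("wrist");im=grab_frame("scene")
a=cv2.resize(im[160:340,140:320],(400,400),interpolation=cv2.INTER_CUBIC)
b=cv2.resize(w[180:480,100:400],(400,400))
cv2.imwrite("pics/c3.png",np.hstack([a,b]))
E
```

```text
clock: 6.02
position: [0.6134, -0.1344, 0.108]
tool_rot: [3.142, -0.0, 2.75]
force: [0.8, 0.5, 0.5]
grip_width: -0.0001
finger_force: 0.0
clock: 6.52
position: [0.5975, -0.1313, 0.11]
tool_rot: [3.142, -0.0, 2.75]
force: [-0.3, 1.0, -0.3]
grip_width: -0.0001
finger_force: 0.0
```

View pics/c3.png

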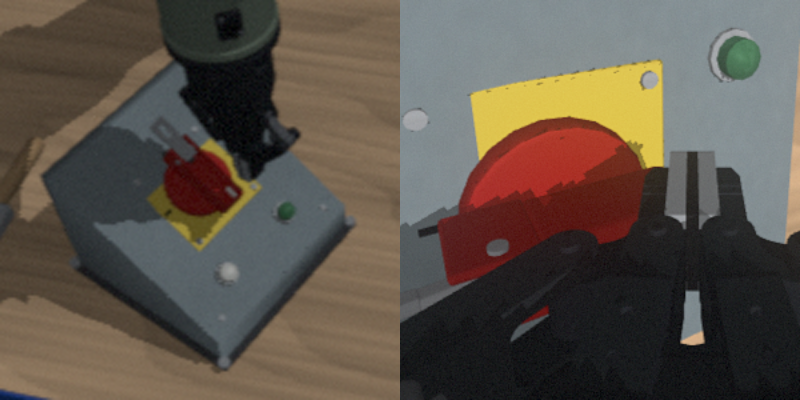

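The handle has not turned. The finger slid round the tail end, now at right of the bar in the wrist view, because the closed fingers are slimmer than I assumed. I'll go back and use a tighter arc.

```bash
cat > path.py <<'E'
from h import *
import sys
q=np.load("q.npy")
def pt(th,Rr,D,h=.03):
    t=np.radians(th);return W(q,fr(-Rr*np.cos(t)-D*np.sin(t)-.0115,-Rr*np.sin(t)+D*np.cos(t),h))[0]+[0,0,.008]
if __name__=="__main__":
    Rr,D=float(sys.argv[1]),float(sys.argv[2])
    for th in map(float,sys.argv[3:]): print(th,go(pt(th,Rr,D)))
E
python3 path.py .025 .034 0; python3 path.py .025 .018 0 10 20 30 40 50 60 70 80 90 95
```

```text
0.0 [-0.96 -0.23 -0.05]
0.0 [-0.69 -0.23 -0.05]
10.0 [-0.61 -0.19 -0.03]
20.0 [-0.53 -0.16 -0.02]
30.0 [-0.44 -0.15 -0.01]
40.0 [-0.35 -0.15 -0.01]
50.0 [-0.26 -0.16 -0.01]
60.0 [-0.18 -0.19 -0.03]
70.0 [-0.1  -0.22 -0.05]
80.0 [-0.03 -0.27 -0.08]
90.0 [ 0.03 -0.33 -0.11]
95.0 [ 0.05 -0.36 -0.13]
```

Retrace outward, then push along the tighter arc.

```bash
python3 -m creep '[[-0.3,0.1,0,0,0],[-0.7,0.05,0,0,0],[-1,-0.1,0,0,0],[-1,-0.23,-0.05,0,0],[-0.8,-0.23,-0.05,0,0]]'; python3 -m creep '[[0.05,0,0,0,0],[0.11,0,0,0,0],[0.19,0.04,0.02,0,0],[0.19,0.04,0.02,0,0]]'; python3 -m creep '[[0.04,0.02,0,0,0],[0.08,0.03,0.01,0,0],[0.13,0.04,0.02,0,0],[0.17,0.04,0.02,0,0]]'; python3 path.py .025 .018 10 20 30 40 50 60 70 80 90 95
```

```text
clock: 7.25
position: [0.6362, -0.1631, 0.1128]
tool_rot: [-3.141, 0.0, 2.749]
force: [0.1, 1.0, -0.5]
grip_width: 0.0003
finger_force: 0.0
clock: 7.75
position: [0.628, -0.1553, 0.1124]
tool_rot: [3.141, 0.002, 2.751]
force: [1.8, 0.7, 8.0]
grip_width: -0.0003
finger_force: 4.2
clock: 8.25
position: [0.6201, -0.1492, 0.1113]
tool_rot: [3.141, 0.003, 2.751]
force: [6.2, 1.4, 6.1]
grip_width: 0.0001
finger_force: 3.6
10.0 [-0.16 -0.06 -0.01]
20.0 [-0.08 -0.03  0.01]
30.0 [ 0.01 -0.01  0.01]
40.0 [ 0.1  -0.01  0.01]
50.0 [ 0.19 -0.03  0.01]
60.0 [ 0.27 -0.05 -0.01]
70.0 [ 0.35 -0.09 -0.03]
80.0 [ 0.42 -0.14 -0.06]
90.0 [ 0.48 -0.2  -0.09]
95.0 [ 0.5  -0.23 -0.11]
```

```bash
python3 -m creep '[[0.03,-0.01,-0.05,0,0],[0.1,-0.01,-0.06,0,0],[0.19,-0.03,-0.06,0,0],[0.27,-0.05,-0.08,0,0]]'; python3 -m creep '[[0.04,-0.02,-0.01,0,0],[0.08,-0.04,-0.02,0,0],[0.12,-0.06,-0.04,0,0],[0.15,-0.09,-0.05,0,0],[0.15,-0.09,-0.05,0,0]]';python3 path.py .025 .018 60 70 80 90 100
```

```text
clock: 8.75
position: [0.6022, -0.1462, 0.115]
tool_rot: [-3.141, -0.001, 2.75]
force: [0.9, -0.1, -0.6]
grip_width: -0.0
finger_force: 0.0
clock: 9.38
position: [0.5923, -0.1481, 0.1183]
tool_rot: [-3.142, 0.0, 2.75]
force: [0.6, 0.6, 0.2]
grip_width: 0.0003
finger_force: 0.0
60.0 [-0.16  0.11  0.11]
70.0 [-0.08  0.07  0.09]
80.0 [-0.01  0.02  0.06]
90.0 [ 0.04 -0.04  0.03]
100.0 [ 0.09 -0.1  -0.01]
```

Run:
```python
from h import *
from workcell import grab_frame
w=grab_frame("wrist");im=grab_frame("scene");t=grab_frame("top")
a=cv2.resize(im[160:340,140:320],(400,400),interpolation=cv2.INTER_CUBIC)
b=cv2.resize(w[180:480,100:400],(400,400))
cv2.imwrite("pics/c4.png",np.hstack([a,b]))
```

```text
(no output)
```

View pics/c4.png

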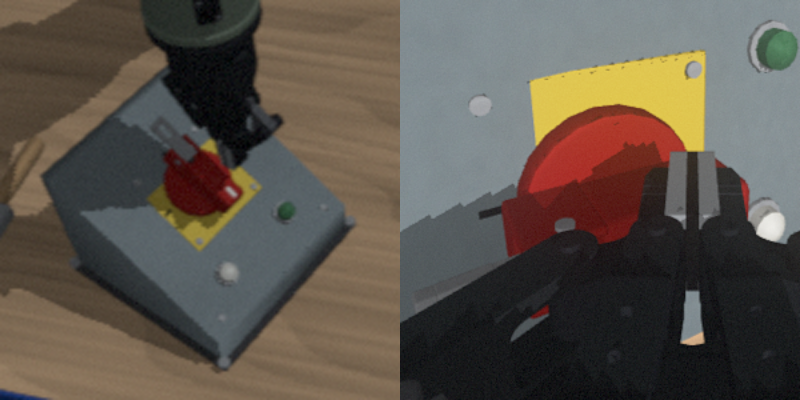

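The handle is still pointing uphill and the finger has passed the tail end again. I'll check the geometry numerically.

Run:
```python
from h import *
from workcell import silhouettes,search_frame,grab_frame
q=np.load("q.npy");A=W(q,O)[0];Rz=R.from_euler('z',q[2]).as_matrix()
for p in [[0.628,-0.1553,.1124],[.6201,-.1492,.1113],[.6022,-.1462,.115],[.5923,-.1481,.1183]]:
    d=Rz.T@(np.array(p)-[0,0,.008]-A);print((1e3*np.array([d@u,d[1],d@n])).round(1))
for th in range(-10,60,10):
    t=np.radians(th);e=lambda r,h:O+r*(np.cos(t)*u+np.sin(t)*yl)+h*n
    P=W(q,[e(-.04,.05),e(.068,.044)]);print(th,proj("scene",P).round().tolist(),proj("top",P).round().tolist())
for c in("top","scene"):
  for nm in("hasp_eye","handle_grip"):
    grab_frame(c);r=silhouettes(c,nm)
    for d in r[:1]: ys,xs=np.nonzero(d["mask"]);print(c,nm,round(d["p"],2),xs.mean(),ys.mean(),xs.min(),xs.max(),ys.min(),ys.max())
cv2.imwrite("pics/t5.png",np.hstack([cv2.resize(x,(400,400),interpolation=cv2.INTER_CUBIC) for x in(grab_frame("top")[170:270,360:460],grab_frame("scene")[200:280,190:270])]))
```

```text
[-39.6  13.4  30.8]
[-42.5   3.8  31.2]
[-37.1 -13.9  32.4]
[-30.7 -22.3  32.5]
-10 [[244.0, 251.0], [213.0, 212.0]] [[387.0, 208.0], [429.0, 228.0]]
0 [[246.0, 249.0], [209.0, 215.0]] [[385.0, 211.0], [431.0, 223.0]]
10 [[248.0, 247.0], [205.0, 219.0]] [[384.0, 214.0], [432.0, 218.0]]
20 [[250.0, 244.0], [202.0, 223.0]] [[384.0, 217.0], [433.0, 213.0]]
30 [[251.0, 241.0], [201.0, 228.0]] [[384.0, 220.0], [432.0, 207.0]]
40 [[251.0, 238.0], [200.0, 234.0]] [[385.0, 223.0], [431.0, 203.0]]
50 [[251.0, 235.0], [200.0, 239.0]] [[386.0, 225.0], [429.0, 198.0]]
scene hasp_eye 0.68 216.83464566929135 222.25984251968504 208 226 213 232
scene handle_grip 0.58 226.54925373134327 238.29154228855722 207 248 212 256
```

View pics/t5.png

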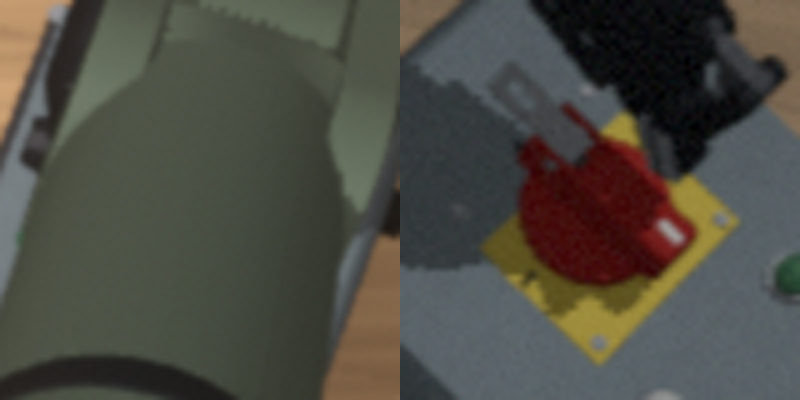

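Run:
```python
from h import *
st=status.observe();t=R.from_euler('xyz',st["tool_rot"]).as_matrix()
for z in(-.02,-.01,0,.008,.021):
  P=[st["position"]+t@[x,0,z] for x in(-.011,0,.011)]
  print(z,wproj(st,P).round().tolist(),proj("scene",P).round().tolist())
```

```text
-0.02 [[322.0, 330.0], [323.0, 308.0], [323.0, 284.0]] [[243.0, 237.0], [246.0, 234.0], [249.0, 231.0]]
-0.01 [[322.0, 318.0], [322.0, 297.0], [322.0, 275.0]] [[243.0, 240.0], [247.0, 237.0], [250.0, 234.0]]
0 [[322.0, 308.0], [322.0, 287.0], [322.0, 266.0]] [[244.0, 243.0], [247.0, 240.0], [251.0, 237.0]]
0.008 [[322.0, 300.0], [322.0, 280.0], [322.0, 260.0]] [[244.0, 245.0], [248.0, 242.0], [251.0, 239.0]]
0.021 [[322.0, 289.0], [322.0, 270.0], [322.0, 251.0]] [[245.0, 249.0], [249.0, 246.0], [252.0, 242.0]]
```

Both cameras and the contact heights agree that the shut fingertips end about 12 mm behind the TCP, so the finger rode over the top of the bar. I'll go 20 mm lower.

```bash
sed -i 's/\[0,0,.008\]/[0,0,-.012]/' path.py; python3 path.py .027 .036 0; python3 path.py .027 .02 0 10 20 30 40 50 60 70 80 90 95
```

```text
0.0 [-0.97  0.09  0.43]
0.0 [-0.7   0.09  0.43]
10.0 [-0.62  0.13  0.46]
20.0 [-0.53  0.16  0.48]
30.0 [-0.43  0.18  0.49]
40.0 [-0.34  0.18  0.49]
50.0 [-0.24  0.17  0.48]
60.0 [-0.15  0.14  0.46]
70.0 [-0.06  0.1   0.44]
80.0 [0.01 0.05 0.41]
90.0 [ 0.08 -0.01  0.37]
95.0 [ 0.11 -0.05  0.35]
```

```bash
python3 -m creep '[[0,0,-0.4,0,0],[-0.5,0.05,-0.4,0,0],[-1,0.05,-0.4,0,0],[-1,0.05,-0.1,0,0],[-1,0.05,0.15,0,0]]';python3 path.py .027 .036 0; python3 path.py .027 .02 0 10 20 30
```

```text
clock: 10.65
position: [0.6482, -0.1678, 0.1078]
tool_rot: [-3.141, -0.001, 2.75]
force: [0.4, 0.3, -1.2]
grip_width: 0.0002
finger_force: 0.0
0.0 [0.01 0.04 0.26]
0.0 [0.28 0.04 0.26]
10.0 [0.36 0.08 0.28]
20.0 [0.46 0.12 0.3 ]
30.0 [0.55 0.13 0.31]
```

```bash
python3 -m creep '[[0,0.04,0.15,0,0],[0,0.04,0.24,0,0],[0.1,0.04,0.24,0,0],[0.2,0.04,0.24,0,0],[0.28,0.04,0.24,0,0]]'; python3 -m creep '[[0.04,0.02,0.01,0,0],[0.08,0.04,0.02,0,0],[0.13,0.06,0.03,0,0],[0.18,0.08,0.04,0,0]]';python3 path.py .027 .02 20 30 40 50 60 70 80 90 95
```

```text
clock: 11.28
position: [0.636, -0.1595, 0.0955]
tool_rot: [3.141, 0.004, 2.75]
force: [21.0, -3.9, -16.9]
grip_width: -0.0001
finger_force: 10.7
clock: 11.78
position: [0.6291, -0.152, 0.0939]
tool_rot: [3.141, 0.007, 2.75]
force: [18.1, -6.1, -2.0]
grip_width: 0.0002
finger_force: 7.9
20.0 [ 0.06 -0.01  0.07]
30.0 [0.16 0.01 0.08]
40.0 [0.25 0.01 0.08]
50.0 [0.35 0.   0.07]
60.0 [ 0.44 -0.03  0.06]
70.0 [ 0.53 -0.07  0.03]
80.0 [ 0.61 -0.12  0.  ]
90.0 [ 0.67 -0.18 -0.04]
95.0 [ 0.7  -0.22 -0.06]
```

```bash
python3 -m creep '[[0.05,-0.01,0.01,0,0],[0.1,0,0.03,0,0],[0.15,0,0.04,0,0],[0.2,0,0.04,0,0]]'; python3 path.py .027 .02 30 40 50 60 70 80 90 95
```

```text
clock: 12.28
position: [0.6191, -0.1454, 0.0922]
tool_rot: [3.139, 0.008, 2.752]
force: [17.3, 3.4, 5.7]
grip_width: -0.0004
finger_force: 7.1
30.0 [-0.04 -0.03  0.05]
40.0 [ 0.06 -0.02  0.05]
50.0 [ 0.16 -0.04  0.05]
60.0 [ 0.25 -0.06  0.03]
70.0 [ 0.33 -0.1   0.  ]
80.0 [ 0.41 -0.16 -0.03]
90.0 [ 0.47 -0.22 -0.06]
95.0 [ 0.5  -0.25 -0.08]
```

```bash
python3 -m creep '[[0.06,-0.03,0,0,0],[0.11,-0.05,0,0,0],[0.16,-0.07,0,0,0],[0.2,-0.08,-0.01,0,0]]'; python3 -m creep '[[0.05,-0.03,-0.01,0,0],[0.1,-0.06,-0.02,0,0],[0.14,-0.09,-0.03,0,0],[0.14,-0.09,-0.03,0,0]]';  python3 path.py .027 .02 50 60 70 80 90 95 100
python3 - <<'E'
from h import *
from workcell import grab_frame
w=grab_frame("wrist");im=grab_frame("scene")
a=cv2.resize(im[200:280,180:260],(400,400),interpolation=cv2.INTER_CUBIC)
b=cv2.resize(w[180:480,100:400],(400,400))
cv2.imwrite("pics/c6.png",np.hstack([a,b]))
E
```

```text
clock: 12.78
position: [0.6068, -0.1427, 0.0923]
tool_rot: [3.136, 0.007, 2.754]
force: [23.7, 15.2, -2.3]
grip_width: 0.0
finger_force: 11.6
clock: 13.28
position: [0.5999, -0.1406, 0.0943]
tool_rot: [3.131, 0.01, 2.757]
force: [38.5, 31.5, -7.6]
grip_width: 0.0003
finger_force: 21.9
50.0 [-0.17  0.01  0.08]
60.0 [-0.08 -0.02  0.07]
70.0 [ 0.01 -0.06  0.04]
80.0 [ 0.08 -0.11  0.01]
90.0 [ 0.15 -0.17 -0.03]
95.0 [ 0.18 -0.21 -0.05]
100.0 [ 0.2  -0.24 -0.07]
```

View pics/c6.png

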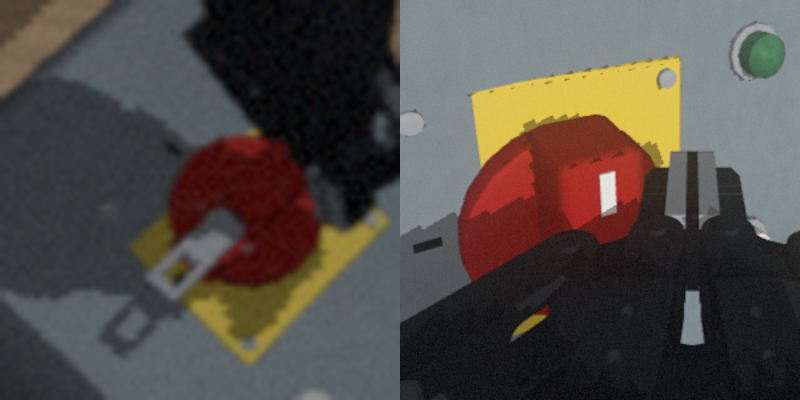

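```bash
python3 -m creep '[[0,0.1,0,0,0],[0,0.3,-0.1,0,0],[0,0.5,-0.6,0,0],[0,0.5,-1.4,0,0],[0,0.5,-2,0,0]]'
python3 - <<'E'
from h import *
from workcell import silhouettes,grab_frame
q=np.load("q.npy")
for th in range(70,100,5):
    t=np.radians(th);e=lambda r,h:O+r*(np.cos(t)*u+np.sin(t)*yl)+h*n
    P=W(q,[e(-.04,.05),e(.068,.044),e(.055,.044)]);print(th,proj("scene",P).round(1).tolist(),proj("top",P).round(1).tolist())
for c in("top","scene"):
    im=grab_frame(c);cv2.imwrite(f"pics/{c}7.png",im);r=silhouettes(c,"hasp_eye")
    for d in r[:2]: ys,xs=np.nonzero(d["mask"]);print(c,round(d["p"],2),xs.mean(),ys.mean(),xs.min(),xs.max(),ys.min(),ys.max())
a=cv2.resize(cv2.imread("pics/scene7.png")[210:280,180:250],(400,400),interpolation=cv2.INTER_CUBIC)
w=grab_frame("wrist");st=status.observe()
P=W(q,[O+.055*yl+.044*n,O+.068*yl+.047*n,O-.04*yl+.05*n]);print(wproj(st,P).round())
cv2.imwrite("pics/c7.png",np.hstack([a,cv2.resize(w,(400,300))[:,:].copy() if 0 else cv2.resize(w[80:480,120:520],(400,400))]))
E
```

```text
clock: 14.0
position: [0.6038, -0.1201, 0.2147]
tool_rot: [3.141, 0.001, 2.75]
force: [0.3, 1.2, -0.4]
grip_width: 0.0001
finger_force: 0.0
70 [[248.7, 229.5], [203.3, 249.6], [208.9, 247.1]] [[389.9, 229.6], [421.8, 191.3], [418.0, 196.0]]
75 [[247.9, 228.1], [204.7, 252.0], [210.1, 249.1]] [[391.0, 230.5], [419.7, 190.0], [416.4, 195.0]]
80 [[247.0, 226.8], [206.4, 254.4], [211.4, 251.0]] [[392.3, 231.1], [417.5, 189.0], [414.6, 194.2]]
85 [[245.9, 225.6], [208.2, 256.6], [212.9, 252.8]] [[393.6, 231.7], [415.2, 188.2], [412.7, 193.5]]
90 [[244.8, 224.4], [210.2, 258.6], [214.5, 254.4]] [[395.0, 232.2], [412.8, 187.5], [410.8, 193.0]]
95 [[243.6, 223.3], [212.4, 260.5], [216.3, 255.9]] [[396.5, 232.5], [410.3, 187.1], [408.8, 192.6]]
scene 0.56 218.1139240506329 250.43037974683546 210 227 242 259
[[251. 339.]
 [254. 356.]
 [246. 215.]]
```

View pics/c7.png

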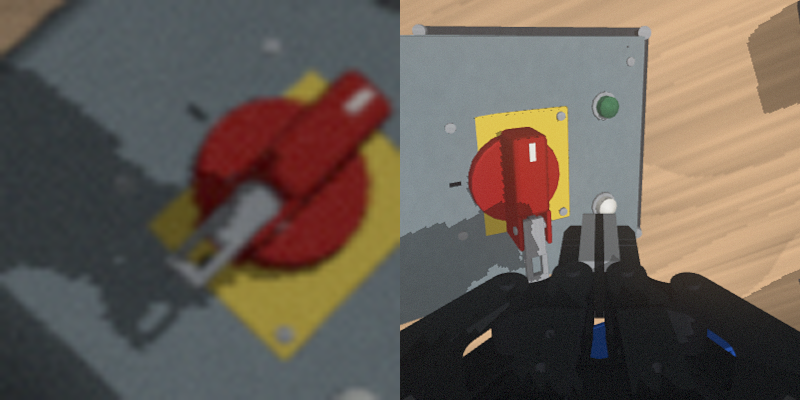

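The isolator is off: the tail end is at scene (244,225) and the hasp tip at wrist (256,355), both matching the 90° prediction. Next I'll grip the hasp tongue from its sides.

```bash
cat > hasp.py <<'E'
from h import *
q=np.load("q.npy");L=.031
f=lambda al,dz:W(q,fr(0,.026+L*np.cos(al),.044+L*np.sin(al)))[0]+[0,0,dz]
print("above",go(f(0,.05)),"grip",go(f(0,-.026)))
g0=fr(0,.026+L,.044)
for al in range(0,95,10):
    t=np.radians(al);d=fr(0,.026+L*np.cos(t),.044+L*np.sin(t))-g0;print(al,(np.array([-d[1],-d[0],-d[2]])/.06).round(2))
E
python3 hasp.py
```

```text
above [-1.33 -0.85  0.44] grip [-1.33 -0.85  1.71]
0 [-0. -0. -0.]
10 [ 0.01  0.04 -0.08]
20 [ 0.03  0.09 -0.15]
30 [ 0.07  0.13 -0.22]
40 [ 0.12  0.17 -0.29]
50 [ 0.18  0.2  -0.34]
60 [ 0.26  0.22 -0.39]
70 [ 0.34  0.24 -0.42]
80 [ 0.43  0.25 -0.44]
90 [ 0.52  0.26 -0.45]
```

```bash
python3 -m creep '[[-0.7,-0.4,0,0,0.45],[-1.33,-0.85,0.2,0,0.45],[-1.33,-0.85,0.6,0,0.45],[-1.33,-0.85,0.9,0,0.45],[-1.33,-0.85,0.9,0,0.45]]' 20; python3 -m creep '[[0,0,0.3,0,0.45],[0,0,0.5,0,0.45],[0,0,0.65,0,0.45],[0,0,0.8,0,0.45],[0,0,0.8,0,0.45]]'; python3 hasp.py|head -1
python3 - <<'E'
from h import *
from workcell import grab_frame
w=grab_frame("wrist");im=grab_frame("scene")
a=cv2.resize(im[200:290,180:270],(400,400),interpolation=cv2.INTER_CUBIC)
b=cv2.resize(w[180:480,170:470],(400,400))
cv2.imwrite("pics/c8.png",np.hstack([a,b]))
E
```

```text
clock: 14.88
position: [0.6572, -0.1968, 0.1566]
tool_rot: [-3.141, -0.003, 2.751]
force: [0.5, -0.4, 0.7]
grip_width: 0.0385
finger_force: 0.0
clock: 15.5
position: [0.6579, -0.1977, 0.1098]
tool_rot: [-3.141, -0.001, 2.75]
force: [0.0, -0.0, 0.8]
grip_width: 0.0385
finger_force: 0.0
above [ 0.01 -0.   -1.26] grip [0. 0. 0.]
```

View pics/c8.png

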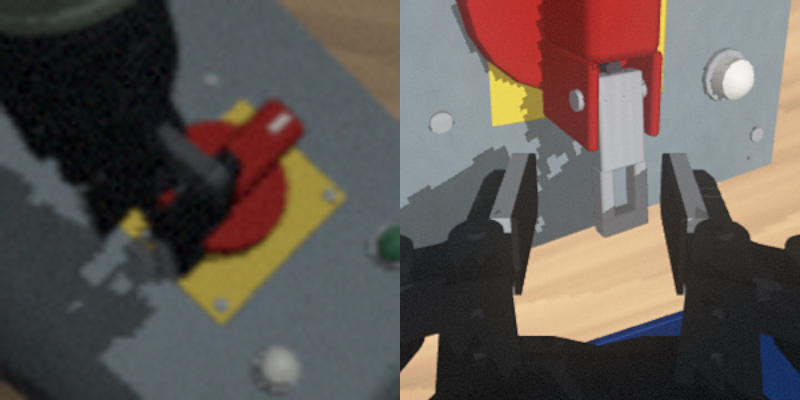

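The tongue sits between the open pads, at (620,190) in the crop with the jaw centre at 600, so slightly to the downhill side. I'll check how far off that is.

Run:
```python
from h import *
from workcell import grab_frame,silhouettes
q=np.load("q.npy");st=status.observe();grab_frame("wrist")
print(wproj(st,W(q,[fr(0,.055,.044),fr(.008,.068,.047),fr(-.008,.068,.047)])).round())
for d in silhouettes("wrist","hasp_eye")[:1]: ys,xs=np.nonzero(d["mask"]);print(d["p"],xs.mean(),ys.mean(),xs.min(),xs.max(),ys.min(),ys.max())
```

```text
[[323. 308.]
 [310. 344.]
 [342. 333.]]
0.59 334.25880067977664 290.6846321922797 314 354 225 355
```

```bash
python3 -m creep '[[-0.06,0.09,0,0,0.45],[-0.06,0.09,0,0,0.3],[-0.06,0.09,0,0,0],[-0.06,0.09,0,0,0],[-0.06,0.09,0,0,0]]' 20;  python3 -m creep '[[0,0,0,0,0],[0,0,0,0,0],[0,0,0,0,0]]'
```

```text
clock: 16.32
position: [0.6638, -0.1939, 0.1104]
tool_rot: [3.141, 0.0, 2.75]
force: [3.7, 1.9, -1.0]
grip_width: 0.0152
finger_force: 19.5
clock: 16.7
position: [0.6638, -0.194, 0.1105]
tool_rot: [3.141, 0.0, 2.75]
force: [4.1, 2.8, -0.1]
grip_width: 0.0152
finger_force: 19.5
```

```bash
python3 -m creep '[[0.01,0.04,-0.08,0,0],[0.03,0.09,-0.15,0,0],[0.07,0.13,-0.22,0,0],[0.12,0.17,-0.29,0,0],[0.12,0.17,-0.29,0,0]]'; python3 -m creep '[[0.06,0.03,-0.05,0,0],[0.14,0.05,-0.1,0,0],[0.22,0.07,-0.13,0,0],[0.22,0.07,-0.13,0,0]]'
```

```text
clock: 17.32
position: [0.6596, -0.1857, 0.1281]
tool_rot: [-3.137, 0.001, 2.748]
force: [-1.0, -14.7, -3.2]
grip_width: 0.0149
finger_force: 55.1
clock: 17.82
position: [0.6513, -0.1777, 0.1377]
tool_rot: [-3.138, 0.007, 2.748]
force: [7.9, -18.5, 7.5]
grip_width: 0.0152
finger_force: 53.1
```

```bash
python3 -m creep '[[0.05,-0.02,-0.02,0,0],[0.12,-0.02,-0.03,0,0],[0.2,-0.01,-0.04,0,0],[0.25,-0.01,-0.04,0,0]]'
python3 - <<'E'
from h import *
from workcell import grab_frame
w=grab_frame("wrist");im=grab_frame("scene")
a=cv2.resize(im[200:290,180:270],(400,400),interpolation=cv2.INTER_CUBIC)
b=cv2.resize(w[180:480,170:470],(400,400))
cv2.imwrite("pics/c9.png",np.hstack([a,b]))
E
```

```text
clock: 18.32
position: [0.6405, -0.1702, 0.1417]
tool_rot: [3.141, 0.012, 2.75]
force: [21.3, -7.8, 20.4]
grip_width: 0.0152
finger_force: 53.1
```

View pics/c9.png

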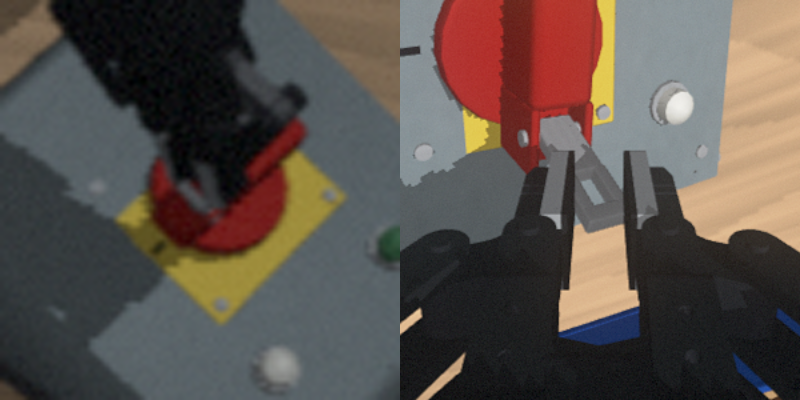

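The tongue is lifted and gripped, its tip at about (608,222) in the crop, or wrist pixel (326,347). That used up my picture allowance, and by my count I have gone over it, so I'll check the rest numerically.

```bash
cat > ang.py <<'E'
from h import *
from workcell import grab_frame,silhouettes
q=np.load("q.npy");q=q+np.r_[W([0,0,q[2]],[-.005,.005,0])[0][:2],0]
st=status.observe()
for al in range(40,100,10):
    t=np.radians(al);e=lambda a,l,k:fr(a,.026+l*np.cos(t)-k*np.sin(t),.044+l*np.sin(t)+k*np.cos(t))
    P=W(q,[e(0,.042,0),e(0,.029,0)]);print(al,"wrist",wproj(st,P).round().tolist(),"scene",proj("scene",P).round().tolist())
for c in("wrist","scene"):
    grab_frame(c)
    for d in silhouettes(c,"hasp_eye")[:2]: ys,xs=np.nonzero(d["mask"]);print(c,round(d["p"],2),xs.mean().round(),ys.mean().round(),xs.min(),xs.max(),ys.min(),ys.max())
E
python3 ang.py
```

```text
40 wrist [[322.0, 374.0], [314.0, 346.0]] scene [[216.0, 254.0], [219.0, 252.0]]
50 wrist [[328.0, 370.0], [317.0, 343.0]] scene [[219.0, 252.0], [220.0, 251.0]]
60 wrist [[334.0, 364.0], [320.0, 338.0]] scene [[221.0, 249.0], [222.0, 249.0]]
70 wrist [[338.0, 355.0], [323.0, 332.0]] scene [[224.0, 247.0], [224.0, 247.0]]
80 wrist [[340.0, 343.0], [324.0, 323.0]] scene [[226.0, 244.0], [226.0, 245.0]]
90 wrist [[342.0, 328.0], [325.0, 314.0]] scene [[229.0, 242.0], [227.0, 244.0]]
wrist 0.69 309.0 314.0 278 332 270 365
```

I'll release, go round to the outer side with shut fingers, and push the tongue onto its stop.

```bash
python3 -m creep '[[-0.03,0,0,0,0.4],[-0.03,0,0,0,0.4],[-0.03,0,-0.4,0,0.45],[-0.03,0,-1,0,0.45],[-0.9,0,-1.1,0,0]]' 20; python3 -m creep '[[0,0,0,0,0],[0,0,0,0,0],[0,0,0,0,0],[0,0,0.6,0,0],[0,0,1.15,0,0]]'; python3 ang.py | tail -2
python3 - <<'E'
from h import *
q=np.load("q.npy");q=q+np.r_[W([0,0,q[2]],[-.005,.005,0])[0][:2],0]
st=status.observe();print("tip local x,y,z",((np.array(st["position"])-[q[0],q[1],-.012])@R.from_euler('z',q[2]).as_matrix()).round(4))
for al in(40,60,80):
  t=np.radians(al);print(al,fr(0,.026+.029*np.cos(t),.044+.029*np.sin(t)))
E
```

```text
clock: 19.25
position: [0.6861, -0.1878, 0.2076]
tool_rot: [3.14, 0.002, 2.751]
force: [1.6, 0.3, 0.5]
grip_width: 0.0213
finger_force: 0.0
clock: 19.88
position: [0.6856, -0.188, 0.1344]
tool_rot: [3.141, 0.0, 2.75]
force: [1.1, -0.8, 0.0]
grip_width: -0.0002
finger_force: 0.0
90 wrist [[342.0, 208.0], [323.0, 201.0]] scene [[229.0, 242.0], [227.0, 244.0]]
wrist 0.76 306.0 212.0 270 348 167 255
tip local x,y,z [-0.0362  0.0746  0.1478]
40 [-0.03132042  0.04821529  0.15174856]
60 [-0.03455737  0.0405      0.15735512]
80 [-0.03627971  0.0310358   0.16033831]
```

```bash
python3 -m creep '[[0.1,0,0,0,0],[0.2,0,0,0,0],[0.3,0,0,0,0],[0.36,0,0,0,0]]'|grep -E 'pos|force'; python3 -m creep '[[0.04,0,0,0,0],[0.08,0,0,0,0],[0.08,0,0,0,0]]'|grep -E 'pos|force'; python3 -m creep '[[0.04,0,0,0,0],[0.08,0,0,0,0],[0.08,0,0,0,0]]'|grep -E 'pos|force'
```

```text
position: [0.6659, -0.1801, 0.1354]
force: [2.8, 0.3, 1.9]
finger_force: 1.3
position: [0.6615, -0.1784, 0.135]
force: [1.2, 0.2, 1.0]
finger_force: 0.5
position: [0.6569, -0.1765, 0.1349]
force: [0.4, -0.2, -0.0]
finger_force: 0.1
```

```bash
python3 -m creep '[[0.05,0,0,0,0],[0.1,0,0,0,0],[0.1,0,0,0,0]]'|grep -E 'pos|force'; python3 -m creep '[[0.04,0,0,0,0],[0.08,0,0,0,0],[0.08,0,0,0,0]]'|grep -E 'pos|force'; python3 -m creep '[[0.04,0,0,0,0],[0.08,0,0,0,0],[0.08,0,0,0,0]]'|grep -E 'pos|force'
```

```text
position: [0.6547, -0.1759, 0.1359]
force: [23.2, -9.6, -7.1]
finger_force: 12.3
position: [0.653, -0.1764, 0.1371]
force: [40.2, -21.2, -11.4]
finger_force: 22.2
position: [0.6513, -0.1771, 0.1384]
force: [56.4, -33.5, -14.1]
finger_force: 32.3
```

The tongue is solidly on its stop: force was low through the swing, then rose steeply. Now I'll back off and go to the start button.

```bash
python3 -m creep '[[-0.4,0,0,0,0],[-0.6,0,-0.6,0,0],[-0.6,0,-1.6,0,0],[-0.6,0,-2.2,0,0],[-0.6,0,-2.2,0,0]]'; python3 ang.py|tail -8
python3 - <<'E'
from h import *
print(go([.620,.1835,.15]))
E
```

```text
clock: 23.08
position: [0.6768, -0.1849, 0.2699]
tool_rot: [3.141, 0.004, 2.75]
force: [0.4, -1.0, 0.2]
grip_width: -0.0001
finger_force: 0.0
40 wrist [[320.0, 214.0], [315.0, 199.0]] scene [[216.0, 254.0], [219.0, 252.0]]
50 wrist [[324.0, 209.0], [317.0, 195.0]] scene [[219.0, 252.0], [220.0, 251.0]]
60 wrist [[327.0, 202.0], [319.0, 190.0]] scene [[221.0, 249.0], [222.0, 249.0]]
70 wrist [[329.0, 194.0], [320.0, 185.0]] scene [[224.0, 247.0], [224.0, 247.0]]
80 wrist [[331.0, 184.0], [321.0, 178.0]] scene [[226.0, 244.0], [226.0, 245.0]]
90 wrist [[331.0, 174.0], [322.0, 171.0]] scene [[229.0, 242.0], [227.0, 244.0]]
wrist 0.8 310.0 170.0 290 331 157 182
scene 0.59 132.0 260.0 109 158 222 290
[3.19 5.31 1.93]
```

```bash
python3 -m creep '[[0.5,0.85,0,0,0],[1,1.7,0,0,0],[1.5,2.55,0,0,0],[2,3.4,0,0,0],[2.5,4.2,0,0,0]]'|head -2; python3 -m creep '[[0.5,0.85,0,0,0],[0.69,1.11,0.6,0,0],[0.69,1.11,1.3,0,0],[0.69,1.11,1.5,0,0],[0.69,1.11,1.5,0,0]]'
python3 - <<'E'
from h import *
from workcell import grab_frame,silhouettes
st=status.observe();print(go([.620,.1835,.084]),wproj(st,[.620,.1835,.096]))
for c in("wrist","scene"):
  grab_frame(c)
  for nm in("start_top","start"):
    for d in silhouettes(c,nm)[:1]: ys,xs=np.nonzero(d["mask"]);print(c,nm,round(d["p"],2),xs.mean(),ys.mean(),xs.min(),xs.max(),ys.min(),ys.max())
E
```

```text
clock: 23.9
position: [0.6326, 0.1079, 0.266]
clock: 24.52
position: [0.6206, 0.1826, 0.1768]
tool_rot: [-3.141, -0.001, 2.75]
force: [0.1, 0.3, 0.6]
grip_width: 0.0001
finger_force: 0.0
[0.01 0.01 1.55] [[322.18986907 234.28579792]]
wrist start_top 0.9 320.91683708248127 231.91683708248127 300 342 211 253
wrist start 0.81 320.87508350033403 231.90915163660654 299 342 210 253
scene start_top 0.53 396.44615384615383 283.7692307692308 390 402 278 290
```

Well centred. I'll descend and press.

```bash
python3 -m creep '[[0.02,0,0.6,0,0],[0.02,0,1.2,0,0],[0.02,0,1.45,0,0],[0.02,0,1.45,0,0]]'|grep -E 'pos|^force'; python3 -m creep '[[0,0,0.05,0,0],[0,0,0.1,0,0],[0,0,0.13,0,0],[0,0,0.13,0,0]]'|grep -E 'pos|^force'
```

```text
position: [0.6195, 0.1834, 0.0899]
force: [0.5, -0.4, 1.4]
position: [0.6196, 0.1836, 0.0823]
force: [-0.5, 0.3, -0.7]
```

```bash
for i in 1 2 3; do python3 -m creep '[[0,0,0.03,0,0],[0,0,0.05,0,0],[0,0,0.05,0,0]]'|grep -E 'pos|^force'; done
```

```text
position: [0.6195, 0.1836, 0.0791]
force: [-0.1, 0.5, -0.7]
position: [0.6195, 0.1836, 0.0761]
force: [-0.9, -0.3, -0.3]
position: [0.6195, 0.1836, 0.0731]
force: [-0.3, 0.4, 0.9]
```

```bash
for i in 1 2 3; do python3 -m creep '[[0,0,0.03,0,0],[0,0,0.05,0,0],[0,0,0.05,0,0]]'|grep -E 'pos|^force'; done
```

```text
position: [0.6197, 0.1836, 0.0702]
force: [-1.2, -0.4, 2.8]
position: [0.6197, 0.1836, 0.0672]
force: [0.7, 0.8, 4.2]
position: [0.6199, 0.1837, 0.0659]
force: [-10.0, -1.9, 31.8]
```

The button met its stop: force rose from 4 N to 32 N after about 6 mm of travel. I'll lift off.

```bash
python3 -m creep '[[0,0,0,0,0],[0,0,-0.5,0,0],[0,0,-1.3,0,0],[0,0,-2.2,0,0],[0,0,-2.2,0,0]]'
python3 - <<'E'
from h import *
from workcell import grab_frame,silhouettes
for c in("top","scene"):
  im=grab_frame(c)
  for nm in("hasp_eye","handle_grip","start_top"):
    for d in silhouettes(c,nm)[:1]: ys,xs=np.nonzero(d["mask"]);print(c,nm,round(d["p"],2),xs.mean().round(1),ys.mean().round(1),xs.min(),xs.max(),ys.min(),ys.max())
q=np.load("q.npy");q=q+np.r_[W([0,0,q[2]],[-.005,.005,0])[0][:2],0]
for al in(0,40,60,80):
    t=np.radians(al);P=W(q,[fr(0,.026+l*np.cos(t),.044+l*np.sin(t)) for l in(0,.042)]);print(al,proj("scene",P).round().tolist(),proj("top",P).round().tolist())
E
```

```text
clock: 28.7
position: [0.6212, 0.1839, 0.2]
tool_rot: [3.138, 0.004, 2.75]
force: [0.4, 0.8, 0.1]
grip_width: -0.0002
finger_force: 0.0
top hasp_eye 0.64 403.1 199.6 398 408 193 206
top handle_grip 0.7 405.0 217.7 389 420 194 235
top start_top 0.49 241.0 218.0 234 248 213 223
scene hasp_eye 0.58 223.8 242.3 221 227 238 246
scene handle_grip 0.56 229.9 240.2 213 248 222 256
scene start_top 0.54 396.3 283.7 390 402 277 290
0 [[224.0, 248.0], [210.0, 261.0]] [[405.0, 202.0], [411.0, 185.0]]
40 [[224.0, 248.0], [216.0, 254.0]] [[405.0, 202.0], [406.0, 184.0]]
60 [[224.0, 248.0], [221.0, 249.0]] [[405.0, 202.0], [402.0, 187.0]]
80 [[224.0, 248.0], [226.0, 244.0]] [[405.0, 202.0], [399.0, 192.0]]
```

```bash
python3 -c "
from workcell import bot
print(bot.job_done())"
```

```text
the job is handed in; nothing more can be done
None
```

The job is handed in at about 29 s, with no verdict returned: the isolator is off, the hasp is out against its stop, and the start button was pushed fully in and released (last two judged by force and camera readings); my first two tries at the handle missed, and I viewed 12 pictures where 10 were allowed.

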